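# Line up casting flasks on the kiln tray by height

### The job

Get the four casting flasks ready for burnout: stand each one centred on its own round mark on the kiln tray, in order of height, with the tallest next to the temperature-probe block and the shortest at the far end. Keep the flasks upright the whole time, and do not push or knock over the pot of files.

Things in the scene. Friction and masses are not known exactly. Their poses are not given: they have to be found in the camera images.
- flask_a: The smallest casting flask: a plain steel cylinder, 32 mm in diameter and 40 mm tall, filled with white investment plaster that has a funnel-shaped hollow in its top. Loose, solid for gripping, about 0.09 kg. Starts upright on the table. Origin at the centre of its underside, z up its axis; its yaw means nothing.
- flask_b: The second smallest casting flask: a plain steel cylinder, 40 mm in diameter and 52 mm tall, filled with white investment plaster that has a funnel-shaped hollow in its top. Loose, solid for gripping, about 0.16 kg. Starts upright on the table. Origin at the centre of its underside, z up its axis; its yaw means nothing.
- flask_c: The second largest casting flask: a plain steel cylinder, 48 mm in diameter and 64 mm tall, filled with white investment plaster that has a funnel-shaped hollow in its top. Loose, solid for gripping, about 0.28 kg. Starts upright on the table. Origin at the centre of its underside, z up its axis; its yaw means nothing.
- flask_d: The largest casting flask: a plain steel cylinder, 56 mm in diameter and 78 mm tall, filled with white investment plaster that has a funnel-shaped hollow in its top. Loose, solid for gripping, about 0.45 kg. Starts upright on the table. Origin at the centre of its underside, z up its axis; its yaw means nothing.
- mark_1: Round grey mark with a dark rim, 66 mm in diameter, on the kiln tray; the mark at one end of the row. Origin at its centre on the tray's top face, 22 mm above the table; z up, y along the row. The four identical marks lie 78 mm apart in one straight row, mark_1 to mark_4 in turn towards +y; which end takes the tallest flask is told by the probe block alone.
- mark_2: Round grey mark with a dark rim, 66 mm in diameter, on the kiln tray; next to mark_1. Origin at its centre on the tray's top face, 22 mm above the table; z up, y along the row. The tray is a fixed off-white slab 420 mm long (along the row), 100 mm wide, 22 mm thick, centred on the row.
- mark_3: Round grey mark with a dark rim, 66 mm in diameter, on the kiln tray; between mark_2 and mark_4. Origin at its centre on the tray's top face, 22 mm above the table; z up, y along the row. A plain low brick, 24 x 80 mm and 18 mm high, lies across the tray end away from the probe block.
- mark_4: Round grey mark with a dark rim, 66 mm in diameter, on the kiln tray; the mark at the other end of the row. Origin at its centre on the tray's top face, 22 mm above the table; z up, y along the row. 
- probe_block: Temperature-probe block: a fixed terracotta brick across one end of the tray, 24 mm thick along the row, 80 mm across it, 40 mm high, with a white and brass probe stub on top (58 mm in all). Its centre is 68 mm beyond the end mark, which is mark_1 in some starts and mark_4 in others. Origin at the centre of its underside, on the tray.
- file_pot: Bystander: a loose white ceramic pot, 80 mm across and 90 mm high, with files standing out of it to about 175 mm above the table, to the left of the tray. Origin at the centre of its underside.
Things that resemble listed ones, but are neither listed nor needed, are in the scene too. Leave any orange look-alike of the flask_a alone. Leave any pink look-alike of the flask_d alone.

How it is judged:
By the outcome, as a careful person would: the job done as asked, in the order asked, and still so for the second after the job is handed in, with the robot touching nothing.
It also fails if it takes over 99 s, if anything falls off the work surface, if the arm or the gripper's body presses on something with over 40 N, if the wrist force passes 120 N, or if a joint passes its speed limit or range.

### The arm

A 6-joint arm with a two-finger parallel gripper is mounted at the origin on the work surface. World frame = base frame: x ahead of the robot, y to its left, z up, the work surface at z = 0. Lengths are in m, angles in degrees, forces in N, time in s.
With the tool pointing down it reaches from about 0.35 to 1 m from the base axis. Payload 7.1 kg.
Tool frame: the origin (TCP) lies between the finger pads; the fingertips stand 14 mm ahead of it and the grasp point (between the pads) lies 5 mm behind it; z points along the fingers, y is the line along which they close (so a half turn about z gives the same grasp; the last joint's range is limited). The gripper opens to 85 mm and grips with 20 to 120 N. Pads are 22 mm wide; open, the fingers measure 114 mm over their backs; the gripper's body (76 mm by 85 mm) begins 54 mm behind the grasp point. The pads swing forward as they close: fully open they stand 13 mm farther back than shut.
Start: joints at [-71.047, 24.242, 93.386, -0, 62.372, -1.089], TCP at [0.214, -0.587, 0.245] pointing down, gripper open.
Joint ranges: [-172.04, 172.04], [-51.8, 120.97], [4.93, 147.93], [-75.15, 255.16], [6.16, 154.13], [-145.62, 145.62]. Speed limits (degrees/s): [136.94, 136.94, 172.46, 180, 180, 180].

### API

Orientations are given as a 3x3 rotation matrix whose columns are the frame's x, y, z axes.
In Python, from rig import sensors, optics, job gives the robot as it stands.
- The arm moves only by the shell command python3 -m crank 'ROWS' [OPENING] [FORCE]. ROWS is JSON, a list of rows, each a list of 2 entries, a list of its own where there are three numbers: the shift along the tool's x, y, z in m, then the turn, a rotation vector about the tool's x, y, z in degrees. A call has 1 to 20 rows; each row shifts and turns the commanded pose from where the row before left it, along the tool's axes as they then stand; what a row does not reach is not made up. A row lasts 1/8 s, in which the tool goes at most 62.5 mm and 10.7 degrees, less where a joint would pass 70% of its speed; a pose out of reach is approached as far as the arm can. A call with a gripper value outside its range is refused whole. OPENING is the finger opening in m, from 0 to 0.0854, set as the call begins (- or left out, the last holds). The fingers move at their own pace and stop on an object; FORCE is the grip in N (left out, the last holds). Time passes only in rows, so rows that do not move let the fingers close. It gives the time, the measured TCP pose, the force, the opening and the grip force at its end, in the units of the state.
- sensors.get_obs(): the state, without advancing time (a new reading comes with each control period).
- optics.snapshot(name): name is "side" or "top" or "wrist"; returns a dict with "img" (384x512x3 uint8, red, green, blue), "z_map" (384x512 float32, m along the optical axis (not along the pixel's ray), 0 where there is no reading), "vfov" (degrees; the focal length in pixels is half the picture's height over the tangent of half this angle, whatever the lens; pixels are square), "cx", "cy" (the principal point, pixels), "dist" ([k1, k2, p1, p2, k3] as OpenCV has them; the pictures are not rectified), "R" (3x3) and "t" (3): a world point X has camera coordinates R X + t; the wrist camera has in their place "T_tool_cam" (4x4, takes a point from camera to tool coordinates, whose origin is the TCP and whose axes are the flange's). Camera axes: x right, y down, z forward; pixel columns grow to the right and rows downward; lengths in m; the calibration is good to about 2 mm. A picture is of the moment at which its call begins: read the wrist's pose just before it.
- job.close_job(): hands the job in; it is judged then, once.
The state is a dict: "clock": time; "joint_positions": joint angles; "qvel": joint speeds; "joint_torque": joint torques, N m; "tool_pos": TCP position; "eef_rot": TCP orientation; "force": force on the tool from outside, world axes, zero at the start; "wrist_torque": the same for the moment, N m; "gripper_width": finger opening in m; "grip_force": force on a finger pad.
Only numpy, scipy, OpenCV 4.12 (cv2) and the standard library are available. Lean on these libraries where they do the work, as an engineer would, in place of code of your own. Each camera call takes 0.05 s, during which the arm holds its last target. There are 200 camera calls.

## Working session

There is one attempt and no reset: what is moved stays moved. The work goes in short steps, Python scripts to look and compute and a shell command to move; the robot and the scene stay as the last step left them, time stands still between calls to the robot, and variables do not carry over. Pictures are saved under pics/ and viewed, at most 14 in all, crops included, and the job is handed in when it is done.

```bash
mkdir -p pics; cat > h.py <<'E'
import numpy as np,cv2
from rig import sensors,optics
def snap(n):
    o=sensors.get_obs(); s=optics.snapshot(n)
    H=s["img"].shape[0]; s["f"]=H/2/np.tan(np.radians(s["vfov"]/2))
    s["K"]=np.array([[s["f"],0,s["cx"]],[0,s["f"],s["cy"]],[0,0,1]])
    if "R" not in s:
        T=np.eye(4);T[:3,:3]=o["eef_rot"];T[:3,3]=o["tool_pos"]
        M=T@np.array(s["T_tool_cam"]); s["R"]=M[:3,:3].T; s["t"]=-s["R"]@M[:3,3]
    s["R"]=np.array(s["R"]);s["t"]=np.array(s["t"])
    return s
def cloud(s):
    h,w=s["z_map"].shape
    g=np.stack(np.meshgrid(np.arange(w),np.arange(h)),-1).reshape(-1,1,2).astype(float)
    u=cv2.undistortPoints(g,s["K"],np.array(s["dist"],float)).reshape(h,w,2)
    z=s["z_map"][...,None]
    c=np.concatenate([u*z,z],-1)
    return (c-s["t"])@s["R"]
def save(s,n): cv2.imwrite("pics/"+n,s["img"][...,::-1])
E
python3 - <<'E'
from h import *
import pickle
for n in("top","side"):
    s=snap(n);save(s,n+"0.png");pickle.dump(s,open(n+".pkl","wb"))
    print(n,s["f"],s["dist"],(-s["R"].T@s["t"]))
print(sensors.get_obs())
E
```

```text
top 497.66415041173053 [0.02655504 0.         0.         0.         0.        ] [0.3568581  0.05183269 1.23255721]
side 458.59541288020773 [-0.17251507  0.          0.          0.          0.        ] [ 0.3994942  -0.95056411  0.71755441]
{'clock': 0.1, 'joint_positions': array([-7.10477239e+01,  2.42813079e+01,  9.34267915e+01,  7.78083785e-04,
        6.23720922e+01, -1.08961632e+00]), 'qvel': array([-0.02553902, -0.0861063 , -0.16059668, -0.16067095,  0.12219696,
       -0.11421505]), 'joint_torque': array([-2.46843774e-04, -5.58427978e+01, -2.82445747e+01, -6.79965115e-05,
        2.94160360e-03,  2.08909967e-05]), 'tool_pos': array([ 0.21405601, -0.58669924,  0.24461153]), 'eef_rot': array([[ 9.39444467e-01,  3.42700885e-01, -4.43185445e-04],
       [ 3.42701169e-01, -9.39443530e-01,  1.32764073e-03],
       [ 3.86359526e-05, -1.39912491e-03, -9.99999020e-01]]), 'force': array([-0.91897792, -0.09867015,  0.00956959]), 'wrist_torque': array([0.00387718, 0.01587246, 0.04507508]), 'grip_force': 0.0, 'gripper_width': 0.08539103255128187}
```

View pics/top0.png

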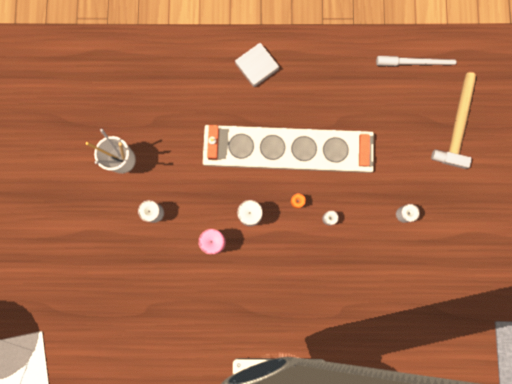

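View pics/side0.png

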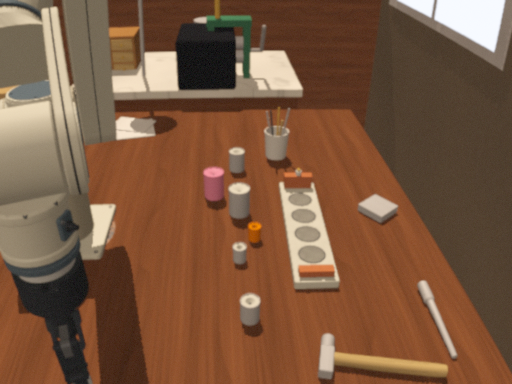

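The top view shows white flasks at (150,211), (250,212), (331,217) and (408,213). The look-alikes are pink at (211,242) and orange at (298,201). The marks are at (240,146), (273,147), (304,148) and (335,150). The probe block, with its stub and shadow, is at (212,142), the left (+y) end, and the low brick is at (367,150). The pot is at (115,155). Next I measure heights and diameters.

```bash
python3 - <<'E'
from h import *
import pickle
s=pickle.load(open("top.pkl","rb"));P=cloud(s)
for n,(u,v) in dict(w1=(150,211),w2=(250,212),w3=(331,217),w4=(408,213),pink=(211,242),orange=(298,201),probe=(212,142),low=(367,150)).items():
    p=P[v-22:v+23,u-22:u+23].reshape(-1,3)
    d=np.linalg.norm(p[:,:2]-P[v,u,:2],axis=1); p=p[(d<.045)&(p[:,2]>.02)]
    top=np.percentile(p[:,2],95); q=p[p[:,2]>top-.006]
    (c,r)=cv2.minEnclosingCircle(q[:,:2].astype(np.float32))
    print(n,'h',top.round(4),'c',np.round(c,4),'mean',q[:,:2].mean(0).round(4),'dia',round(2*r,4))
# marks: dark-ish grey blobs on tray
g=s["img"].astype(int); m=((P[...,2]>.012)&(P[...,2]<.03)&(g.sum(2)<540)&(abs(g[...,0]-g[...,2])<40)).astype(np.uint8)
m[:, :226]=0
n,l,st,ce=cv2.connectedComponentsWithStats(m)
for i in range(1,n):
    if st[i,4]>150: 
        q=P[l==i]; c=st[i,:2]+st[i,2:4]/2-.5
        print(st[i],q.mean(0).round(4),np.array((q.min(0)+q.max(0))/2).round(4))
t=(P[...,2]>.014)&(P[...,2]<.03); t[:110]=0;t[185:]=0
q=P[t&(np.arange(512)[None]>195)&(np.arange(512)[None]<380)]
print('tray',cv2.minAreaRect(q[:,:2].astype(np.float32)))
big=np.hstack([cv2.resize(s["img"][v-20:v+20,u-20:u+20],(200,200),interpolation=2) for u,v in((150,211),(250,212),(331,217),(408,213))])
cv2.imwrite("pics/crop.png",big[...,::-1])
E
```

```text
w1 h 0.0652 c [0.4534 0.3105] mean [0.4534 0.3101] dia 0.0502
w2 h 0.08 c [0.4505 0.0694] mean [0.4508 0.0693] dia 0.0555
w3 h 0.0428 c [ 0.4408 -0.1245] mean [ 0.4413 -0.1252] dia 0.0333
w4 h 0.0538 c [ 0.4513 -0.3083] mean [ 0.4513 -0.3075] dia 0.04
pink h 0.0795 c [0.3824 0.1578] mean [0.3825 0.158 ] dia 0.0578
orange h 0.0412 c [ 0.483  -0.0464] mean [ 0.4823 -0.0464] dia 0.0317
probe h 0.0685 c [0.622  0.1591] mean [0.6229 0.1597] dia 0.0755
low h 0.0431 c [ 0.6076 -0.208 ] mean [ 0.6073 -0.208 ] dia 0.0812
tray ((0.6151302456855774, -0.02440662682056427), (0.4201313257217407, 0.10167236626148224), 87.69852447509766)
```

View pics/crop.png

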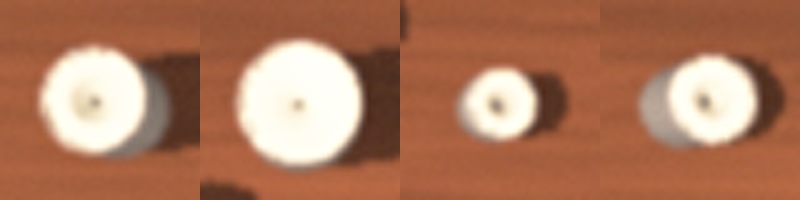

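The picks by measured height and diameter are flask_d at w2 (250,212), flask_c at w1 (150,211), flask_b at w4 (408,213) and flask_a at w3 (331,217). The crop shows all four are steel and white with a funnel. The pink (211,242) and orange (298,201) ones are left alone. The tallest goes on mark_4.

```bash
python3 -m crank '[[[0,0,0],[0,0,-10]],[[0,0,0],[0,0,-10]],[[0,0,0],[0,0,-10]],[[0,0,0],[0,0,-10]],[[0,0,0],[0,0,-10]],[[0,0,0],[0,0,-10]],[[0,0,0],[0,0,-10]],[[0.05,0.02,0],[0,0,0]],[[0.05,0.02,0],[0,0,0]],[[0.05,0.02,0],[0,0,0]],[[0.05,0.02,0],[0,0,0]],[[0.05,0.02,0],[0,0,0]],[[0.05,0.02,0],[0,0,0]],[[0.05,0.02,0],[0,0,0]],[[0.05,0.02,0],[0,0,0]],[[0.05,0.02,0],[0,0,0]],[[0.05,0.02,0],[0,0,0]],[[0.05,0.02,0],[0,0,0]],[[0.05,0.017,0],[0,0,0]],[[0,0,0],[0,0,0]]]' 0.0854 60
python3 - <<'E'
from h import *
import pickle
o=sensors.get_obs();print(o["clock"],o["tool_pos"],o["eef_rot"].round(4).tolist())
s=snap("wrist");save(s,"w1.png");pickle.dump(s,open("w1.pkl","wb"));print(np.round(-s["R"].T@s["t"],3))
s=snap("top");save(s,"t1.png");pickle.dump(s,open("t1.pkl","wb"))
E
```

```text
clock: 2.6
tool_pos: [0.4515, 0.0158, 0.2452]
eef_rot: [[-0.006, 1.0, 0.0], [1.0, 0.006, 0.0], [0.0, 0.0, -1.0]]
force: [-0.5, 0.8, -0.7]
gripper_width: 0.0853
grip_force: 0.0
2.6 [0.45146129 0.01583388 0.24520212] [[-0.0056, 1.0, 0.0002], [1.0, 0.0056, 0.0004], [0.0004, 0.0002, -1.0]]
[0.45  0.091 0.373]
```

View pics/w1.png

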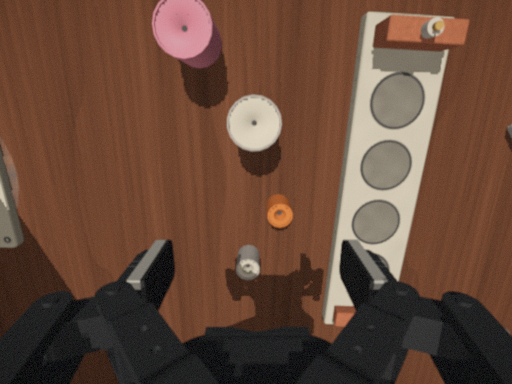

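The wrist view shows flask d at (254,123), pink at (184,28), orange at (280,215) and flask a at (248,262). Three marks are visible at (397,100), (386,165) and (376,221), and the probe stub is at (435,28). I'll cross-check the marks from both cameras.

```bash
python3 - <<'E'
from h import *
import pickle
def marks(fn,seeds):
    s=pickle.load(open(fn,"rb"));g=cv2.cvtColor(s["img"],cv2.COLOR_RGB2GRAY)
    for u,v in seeds:
        # flood the grey disc, bounded by bright tray
        b=40; sub=cv2.GaussianBlur(g[v-b:v+b,u-b:u+b],(3,3),0); m=(sub<(int(g[v,u])+180)//2+10).astype(np.uint8)
        hsv=cv2.cvtColor(s["img"][v-b:v+b,u-b:u+b],cv2.COLOR_RGB2HSV); m&=(hsv[...,1]<90)
        m=cv2.morphologyEx(m,cv2.MORPH_OPEN,np.ones((5,5),np.uint8))
        n,l,st,ce=cv2.connectedComponentsWithStats(m); i=l[b,b]
        if i==0: print(fn,u,v,'none',g[v,u]);continue
        p=ce[i]+[u-b,v-b]
        d=cv2.undistortPoints(p.reshape(1,1,2),s["K"],np.array(s["dist"],float)).ravel()
        r=s["R"].T@np.array([*d,1]);C=-s["R"].T@s["t"];k=(.022-C[2])/r[2]
        print(fn,p.round(1),st[i],(C+k*r)[:2].round(4))
marks("top.pkl",[(240,146),(273,147),(304,148),(335,150)])
marks("w1.pkl",[(397,100),(386,165),(376,221)])
s=pickle.load(open("w1.pkl","rb"));P=cloud(s)
for n,(u,v) in dict(d=(254,123),a=(248,262)).items():
    p=P[v-40:v+40,u-40:u+40].reshape(-1,3); d=np.linalg.norm(p[:,:2]-P[v,u,:2],axis=1); p=p[(d<.045)&(p[:,2]>.02)]
    top=np.percentile(p[:,2],90); q=p[p[:,2]>top-.005]
    print(n,top.round(4),np.round(cv2.minEnclosingCircle(q[:,:2].astype(np.float32)),4) if 0 else cv2.minEnclosingCircle(q[:,:2].astype(np.float32)))
E
```

```text
top.pkl [233.7 144.5] [ 18  23  36  30 708] [0.6217 0.1112]
top.pkl [271.7 146.6] [ 27  28  25  24 456] [0.6167 0.0169]
top.pkl [303.6 148.3] [ 28  29  24  24 474] [ 0.6125 -0.0622]
top.pkl [335.1 149.5] [ 28  28  25  24 485] [ 0.6097 -0.14  ]
w1.pkl [399.1  92. ] [  13    0   67   70 3326] [0.6176 0.1052]
w1.pkl [385.6 164.7] [  14   15   52   51 2095] [0.6134 0.0182]
w1.pkl [372.4 228. ] [   9   18   55   62 2225] [ 0.6076 -0.0689]
d 0.0766 ((0.4474695026874542, 0.07214517146348953), 0.027984846383333206)
a 0.0386 ((0.439250648021698, -0.12169705331325531), 0.01621159352362156)
```

```bash
python3 -m crank '[[[0.0275,-0.0012,0],[0,0,0]],[[0.0275,-0.0012,0],[0,0,0]],[[0,0,0.03],[0,0,0]],[[0,0,0.03],[0,0,0]],[[0,0,0.03],[0,0,0]],[[0,0,0.03],[0,0,0]],[[0,0,0.03],[0,0,0]],[[0,0,0.03],[0,0,0]],[[0,0,0.02],[0,0,0]],[[0,0,0],[0,0,0]],[[0,0,0],[0,0,0]]]'
python3 -m crank '[[[0,0,0],[0,0,0]],[[0,0,0],[0,0,0]],[[0,0,0],[0,0,0]],[[0,0,0],[0,0,0]],[[0,0,0],[0,0,0]],[[0,0,0],[0,0,0]]]' 0.04 60
```

```text
clock: 4.08
tool_pos: [0.4486, 0.0673, 0.0459]
eef_rot: [[0.001, 1.0, 0.0], [1.0, -0.001, 0.0], [0.0, 0.0, -1.0]]
force: [-0.5, -0.2, 0.4]
gripper_width: 0.0852
grip_force: 0.0
clock: 4.82
tool_pos: [0.4488, 0.068, 0.0463]
eef_rot: [[-0.001, 1.0, 0.001], [1.0, 0.001, -0.0], [-0.0, 0.001, -1.0]]
force: [-1.1, -2.6, 7.3]
gripper_width: 0.0547
grip_force: 62.0
```

```bash
python3 -m crank '[[[0,0,-0.01],[0,0,0]],[[0,0,-0.025],[0,0,0]],[[0,0,-0.025],[0,0,0]],[[0.003,0.02,0],[0,0,0]],[[0.003,0.02,0],[0,0,0]],[[0.003,0.02,0],[0,0,0]],[[0.003,0.02,0],[0,0,0]],[[0.003,0.02,0],[0,0,0]],[[0.003,0.02,0],[0,0,0]],[[0.003,0.02,0],[0,0,0]],[[0.003,0.02,0],[0,0,0]],[[0,0.009,0],[0,0,0]],[[0,0,0],[0,0,0]],[[0,0,0],[0,0,0]]]'
python3 - <<'E'
from h import *
import pickle
for n in("wrist","top"):
    s=snap(n);save(s,n+"2.png");pickle.dump(s,open(n+"2.pkl","wb"))
a=cv2.imread("pics/wrist2.png");b=cv2.resize(cv2.imread("pics/top2.png")[90:250,180:400],(528,384));cv2.imwrite("pics/c2.png",cv2.resize(np.hstack([a,b]),(800,295)))
E
```

```text
clock: 6.58
tool_pos: [0.6162, 0.092, 0.1051]
eef_rot: [[-0.001, 1.0, -0.002], [1.0, 0.001, -0.0], [-0.0, -0.002, -1.0]]
force: [0.2, -0.5, -3.5]
gripper_width: 0.0546
grip_force: 64.6
```

View pics/c2.png

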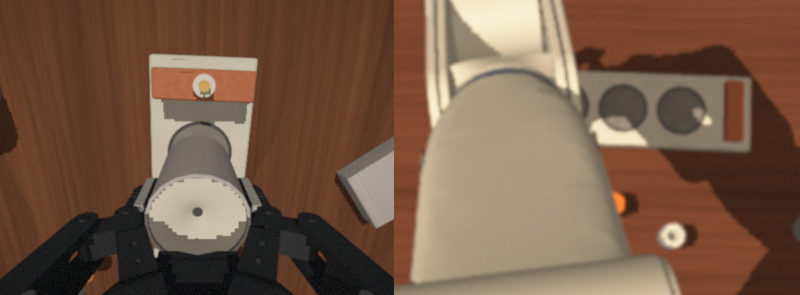

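Flask d is held upright over the mark by the probe. The mark's rim shows symmetrically on both sides, so I lower and release.

```bash
python3 -m crank '[[[0,0.001,0.015],[0,0,0]],[[0,0,0.01],[0,0,0]],[[0,0,0.006],[0,0,0]],[[0,0,0.003],[0,0,0]],[[0,0,0.002],[0,0,0]],[[0,0,0.001],[0,0,0]],[[0,0,0],[0,0,0]]]'
python3 -m crank '[[[0,0,0],[0,0,0]],[[0,0,0],[0,0,0]],[[0,0,0],[0,0,0]],[[0,0,0],[0,0,0]],[[0,0,-0.02],[0,0,0]],[[0,0,-0.04],[0,0,0]],[[0,0,-0.04],[0,0,0]],[[0,0,-0.04],[0,0,0]],[[0,0,-0.04],[0,0,0]],[[0,-0.05,0],[0,0,0]],[[0,-0.05,0],[0,0,0]],[[0,-0.05,0],[0,0,0]],[[0,0,0],[0,0,0]]]' 0.0854
python3 - <<'E'
from h import *
import pickle
s=snap("wrist");save(s,"w3.png");pickle.dump(s,open("w3.pkl","wb"))
E
```

```text
clock: 7.55
tool_pos: [0.6185, 0.0922, 0.0685]
eef_rot: [[-0.001, 1.0, 0.0], [1.0, 0.001, 0.0], [0.0, 0.0, -1.0]]
force: [0.1, -0.0, -3.3]
gripper_width: 0.0549
grip_force: 64.7
clock: 9.18
tool_pos: [0.465, 0.0919, 0.2493]
eef_rot: [[-0.001, 1.0, -0.001], [1.0, 0.001, -0.0], [-0.0, -0.001, -1.0]]
force: [0.6, -0.4, 0.7]
gripper_width: 0.0856
grip_force: 0.0
```

View pics/w3.png

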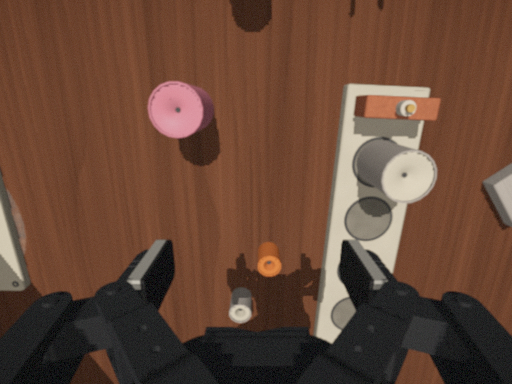

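Flask d stands on the end mark, rim visible around its base. Next is flask c: I move halfway and measure c and d.

```bash
python3 -m crank '[[[0.04,-0.003,0],[0,0,0]],[[0.04,-0.003,0],[0,0,0]],[[0.04,-0.003,0],[0,0,0]],[[0.04,-0.003,0],[0,0,0]],[[0,0,0],[0,0,0]],[[0,0,0],[0,0,0]]]'
cat > m.py <<'E'
from h import *
import sys,pickle
def disc(P,z,xy,rad,tol=.006):
    q=P[(abs(P[...,2]-z)<tol)&(np.hypot(P[...,0]-xy[0],P[...,1]-xy[1])<rad)]
    c,r=cv2.minEnclosingCircle(q[:,:2].astype(np.float32)); return np.round(c,4),round(2*r,4),len(q)
E
python3 - <<'E'
from m import *
print(sensors.get_obs()["tool_pos"])
s=snap("wrist");P=cloud(s);print('wrist c',disc(P,.064,(.452,.312),.045))
s=snap("top");P=cloud(s);print('top d',disc(P,.100,(.618,.095),.045))
E
```

```text
clock: 9.98
tool_pos: [0.4569, 0.252, 0.2486]
eef_rot: [[-0.001, 1.0, 0.001], [1.0, 0.001, -0.0], [-0.0, 0.001, -1.0]]
force: [-0.2, 0.1, -0.1]
gripper_width: 0.0855
grip_force: 0.0
[0.45692737 0.25200816 0.2486052 ]
wrist c (array([0.4512, 0.3112]), 0.0479, 1347)
top d (array([0.6201, 0.0934]), 0.0561, 388)
```

```bash
python3 -m crank '[[[0.03,-0.0025,0],[0,0,0]],[[0.029,-0.0025,0],[0,0,0]],[[0,0,0.03],[0,0,0]],[[0,0,0.03],[0,0,0]],[[0,0,0.03],[0,0,0]],[[0,0,0.03],[0,0,0]],[[0,0,0.03],[0,0,0]],[[0,0,0.03],[0,0,0]],[[0,0,0.02],[0,0,0]],[[0,0,0.01],[0,0,0]],[[0,0,0],[0,0,0]],[[0,0,0],[0,0,0]]]'
python3 -m crank '[[[0,0,0],[0,0,0]],[[0,0,0],[0,0,0]],[[0,0,0],[0,0,0]],[[0,0,0],[0,0,0]],[[0,0,0],[0,0,0]],[[0,0,0],[0,0,0]],[[0,0,0],[0,0,0]]]' 0.03 60
```

```text
clock: 11.58
tool_pos: [0.4518, 0.3112, 0.0392]
eef_rot: [[-0.0, 1.0, 0.001], [1.0, 0.0, 0.001], [0.001, 0.001, -1.0]]
force: [0.0, 0.2, -0.4]
gripper_width: 0.0854
grip_force: 0.0
clock: 12.45
tool_pos: [0.4515, 0.3113, 0.0392]
eef_rot: [[-0.001, 1.0, 0.001], [1.0, 0.001, 0.001], [0.001, 0.001, -1.0]]
force: [-0.2, -0.2, 6.5]
gripper_width: 0.0466
grip_force: 61.0
```

```bash
python3 -m crank '[[[0,0,-0.01],[0,0,0]],[[0,0,-0.03],[0,0,0]],[[0,0,-0.03],[0,0,0]],[[0,0,-0.03],[0,0,0]],[[-0.03,0,0],[0,0,0]],[[-0.03,0,0],[0,0,0]],[[-0.03,0,0],[0,0,0]],[[-0.03,0,0],[0,0,0]],[[-0.03,0,0],[0,0,0]],[[-0.03,0,0],[0,0,0]],[[-0.03,0,0],[0,0,0]],[[-0.03,0,0],[0,0,0]],[[-0.03,0,0],[0,0,0]],[[-0.024,0,0],[0,0,0]],[[0,0.03,0],[0,0,0]],[[0,0.03,0],[0,0,0]],[[0,0.03,0],[0,0,0]],[[0,0.03,0],[0,0,0]],[[0,0.03,0],[0,0,0]],[[0,0.0135,0],[0,0,0]]]'
python3 -m crank '[[[0,0,0],[0,0,0]],[[0,0,0.02],[0,0,0]],[[0,0,0.02],[0,0,0]],[[0,0,0.02],[0,0,0]],[[0,0,0.01],[0,0,0]],[[0,0,0.004],[0,0,0]],[[0,0,0.002],[0,0,0]],[[0,0,0.001],[0,0,0]],[[0,0,0],[0,0,0]]]'
```

```text
clock: 14.95
tool_pos: [0.6159, 0.0172, 0.1384]
eef_rot: [[-0.001, 1.0, 0.0], [1.0, 0.001, 0.0], [0.0, 0.0, -1.0]]
force: [-0.5, -0.3, -2.9]
gripper_width: 0.0467
grip_force: 62.8
clock: 16.08
tool_pos: [0.6152, 0.0172, 0.0618]
eef_rot: [[-0.001, 1.0, 0.001], [1.0, 0.001, 0.0], [0.0, 0.001, -1.0]]
force: [0.1, 0.9, -2.7]
gripper_width: 0.0465
grip_force: 62.8
```

```bash
python3 -m crank '[[[0,0,0],[0,0,0]],[[0,0,0],[0,0,0]],[[0,0,0],[0,0,0]],[[0,0,0],[0,0,0]],[[0,0,-0.02],[0,0,0]],[[0,0,-0.04],[0,0,0]],[[0,0,-0.04],[0,0,0]],[[0,0,-0.04],[0,0,0]],[[0,0,-0.04],[0,0,0]],[[-0.04,-0.018,0],[0,0,0]],[[-0.04,-0.018,0],[0,0,0]],[[-0.04,-0.018,0],[0,0,0]],[[-0.04,-0.018,0],[0,0,0]],[[-0.04,-0.018,0],[0,0,0]],[[-0.04,-0.018,0],[0,0,0]],[[-0.04,-0.018,0],[0,0,0]],[[-0.04,-0.018,0],[0,0,0]],[[-0.04,-0.018,0],[0,0,0]],[[0,0,0],[0,0,0]],[[0,0,0],[0,0,0]]]' 0.0854
python3 - <<'E'
from m import *
print(sensors.get_obs()["tool_pos"])
s=snap("wrist");P=cloud(s);print('wrist b',disc(P,.052,(.450,-.307),.04));save(s,"w4.png")
s=snap("top");P=cloud(s);save(s,"t4.png")
print('top c',disc(P,.086,(.617,.016),.04),'d',disc(P,.100,(.618,.095),.045),'a',disc(P,.041,(.440,-.124),.035))
E
```

```text
clock: 18.58
tool_pos: [0.4532, -0.3427, 0.2422]
eef_rot: [[-0.0, 1.0, 0.001], [1.0, 0.0, -0.0], [-0.0, 0.001, -1.0]]
force: [-0.0, 0.6, -0.1]
gripper_width: 0.0855
grip_force: 0.0
[ 0.45317445 -0.34273266  0.24216566]
wrist b (array([ 0.451 , -0.3062]), 0.0398, 855)
top c (array([0.6172, 0.0143]), 0.049, 279) d (array([0.6204, 0.0934]), 0.0564, 396) a (array([ 0.4409, -0.1245]), 0.0333, 119)
```

```bash
python3 -m crank '[[[0.018,-0.0012,0],[0,0,0]],[[0.018,-0.001,0],[0,0,0]],[[0,0,0.03],[0,0,0]],[[0,0,0.03],[0,0,0]],[[0,0,0.03],[0,0,0]],[[0,0,0.03],[0,0,0]],[[0,0,0.03],[0,0,0]],[[0,0,0.03],[0,0,0]],[[0,0,0.02],[0,0,0]],[[0,0,0.01],[0,0,0]],[[0,0,0],[0,0,0]],[[0,0,0],[0,0,0]]]'
python3 -m crank '[[[0,0,0],[0,0,0]],[[0,0,0],[0,0,0]],[[0,0,0],[0,0,0]],[[0,0,0],[0,0,0]],[[0,0,0],[0,0,0]],[[0,0,0],[0,0,0]],[[0,0,0],[0,0,0]],[[0,0,0],[0,0,0]]]' 0.025 50
```

```text
clock: 20.18
tool_pos: [0.4515, -0.307, 0.0321]
eef_rot: [[-0.001, 1.0, 0.001], [1.0, 0.001, -0.001], [-0.001, 0.001, -1.0]]
force: [0.4, -0.5, 0.5]
gripper_width: 0.0858
grip_force: 0.0
clock: 21.18
tool_pos: [0.4511, -0.3072, 0.032]
eef_rot: [[-0.001, 1.0, 0.0], [1.0, 0.001, -0.0], [-0.0, 0.0, -1.0]]
force: [-0.8, 0.5, 5.7]
gripper_width: 0.0389
grip_force: 49.8
```

```bash
python3 -m crank '[[[0,0,-0.01],[0,0,0]],[[0,0,-0.03],[0,0,0]],[[0,0,-0.03],[0,0,0]],[[0,0,-0.02],[0,0,0]],[[0.03,0,0],[0,0,0]],[[0.03,0,0],[0,0,0]],[[0.03,0,0],[0,0,0]],[[0.03,0,0],[0,0,0]],[[0.03,0,0],[0,0,0]],[[0.03,0,0],[0,0,0]],[[0.03,0,0],[0,0,0]],[[0.035,0,0],[0,0,0]],[[0,0.03,0],[0,0,0]],[[0,0.03,0],[0,0,0]],[[0,0.03,0],[0,0,0]],[[0,0.03,0],[0,0,0]],[[0,0.03,0],[0,0,0]],[[0,0.011,0],[0,0,0]],[[0,0,0],[0,0,0]]]'
python3 -m crank '[[[0,0,0.02],[0,0,0]],[[0,0,0.02],[0,0,0]],[[0,0,0.015],[0,0,0]],[[0,0,0.006],[0,0,0]],[[0,0,0.003],[0,0,0]],[[0,0,0.002],[0,0,0]],[[0,0,0.001],[0,0,0]],[[0,0,0],[0,0,0]]]'
```

```text
clock: 23.55
tool_pos: [0.6114, -0.0618, 0.1212]
eef_rot: [[-0.001, 1.0, -0.001], [1.0, 0.001, 0.0], [0.0, -0.001, -1.0]]
force: [-1.3, 0.0, -2.2]
gripper_width: 0.0389
grip_force: 50.9
clock: 24.55
tool_pos: [0.6119, -0.0618, 0.0547]
eef_rot: [[-0.001, 1.0, 0.001], [1.0, 0.001, -0.0], [-0.0, 0.001, -1.0]]
force: [-0.4, 0.5, -2.0]
gripper_width: 0.0392
grip_force: 50.9
```

```bash
python3 -m crank '[[[0,0,0],[0,0,0]],[[0,0,0],[0,0,0]],[[0,0,0],[0,0,0]],[[0,0,0],[0,0,0]],[[0,0,-0.02],[0,0,0]],[[0,0,-0.04],[0,0,0]],[[0,0,-0.04],[0,0,0]],[[0,0,-0.04],[0,0,0]],[[0,0,-0.04],[0,0,0]],[[-0.02,-0.029,0],[0,0,0]],[[-0.02,-0.029,0],[0,0,0]],[[-0.02,-0.029,0],[0,0,0]],[[-0.02,-0.029,0],[0,0,0]],[[-0.02,-0.029,0],[0,0,0]],[[-0.02,-0.027,0],[0,0,0]],[[0,0,0],[0,0,0]],[[0,0,0],[0,0,0]]]' 0.0854
python3 - <<'E'
from m import *
print(sensors.get_obs()["tool_pos"])
s=snap("wrist");P=cloud(s);print('wrist a',disc(P,.040,(.440,-.123),.035));save(s,"w5.png")
s=snap("top");P=cloud(s);save(s,"t5.png")
print('top b',disc(P,.074,(.612,-.062),.036))
E
```

```text
clock: 26.68
tool_pos: [0.4406, -0.182, 0.2353]
eef_rot: [[-0.0, 1.0, 0.002], [1.0, 0.0, -0.001], [-0.001, 0.002, -1.0]]
force: [-0.2, -0.5, -0.1]
gripper_width: 0.0854
grip_force: 0.0
[ 0.44056281 -0.18204138  0.2353314 ]
wrist a (array([ 0.4392, -0.1218]), 0.0317, 547)
top b (array([ 0.6136, -0.0643]), 0.0407, 199)
```

```bash
python3 -m crank '[[[0.03,-0.0005,0],[0,0,0]],[[0.029,0,0],[0,0,0]],[[0,0,0.03],[0,0,0]],[[0,0,0.03],[0,0,0]],[[0,0,0.03],[0,0,0]],[[0,0,0.03],[0,0,0]],[[0,0,0.03],[0,0,0]],[[0,0,0.03],[0,0,0]],[[0,0,0.02],[0,0,0]],[[0,0,0.012],[0,0,0]],[[0,0,0],[0,0,0]],[[0,0,0],[0,0,0]]]'
python3 -m crank '[[[0,0,0],[0,0,0]],[[0,0,0],[0,0,0]],[[0,0,0],[0,0,0]],[[0,0,0],[0,0,0]],[[0,0,0],[0,0,0]],[[0,0,0],[0,0,0]],[[0,0,0],[0,0,0]],[[0,0,0],[0,0,0]],[[0,0,0],[0,0,0]]]' 0.015 40
```

```text
clock: 28.28
tool_pos: [0.4398, -0.1229, 0.0228]
eef_rot: [[-0.001, 1.0, 0.001], [1.0, 0.001, -0.0], [-0.0, 0.001, -1.0]]
force: [0.0, -0.3, 0.2]
gripper_width: 0.0855
grip_force: 0.0
clock: 29.4
tool_pos: [0.4394, -0.1231, 0.0228]
eef_rot: [[-0.001, 1.0, 0.0], [1.0, 0.001, -0.0], [-0.0, 0.0, -1.0]]
force: [-0.9, 0.6, 6.3]
gripper_width: 0.0309
grip_force: 39.1
```

```bash
python3 -m crank '[[[0,0,-0.01],[0,0,0]],[[0,0,-0.03],[0,0,0]],[[0,0,-0.03],[0,0,0]],[[-0.003,0.03,0],[0,0,0]],[[-0.003,0.03,0],[0,0,0]],[[-0.003,0.03,0],[0,0,0]],[[-0.003,0.03,0],[0,0,0]],[[-0.003,0.03,0],[0,0,0]],[[-0.0015,0.0195,0],[0,0,0]],[[0,0,0],[0,0,0]],[[0,0,0.02],[0,0,0]],[[0,0,0.015],[0,0,0]],[[0,0,0.006],[0,0,0]],[[0,0,0.003],[0,0,0]],[[0,0,0.002],[0,0,0]],[[0,0,0.001],[0,0,0]],[[0,0,0],[0,0,0]]]'
python3 -m crank '[[[0,0,0],[0,0,0]],[[0,0,0],[0,0,0]],[[0,0,0],[0,0,0]],[[0,0,0],[0,0,0]],[[0,0,-0.02],[0,0,0]],[[0,0,-0.04],[0,0,0]],[[0,0,-0.04],[0,0,0]],[[0,0,-0.04],[0,0,0]],[[0,0,-0.04],[0,0,0]],[[-0.045,-0.03,0],[0,0,0]],[[-0.045,-0.03,0],[0,0,0]],[[-0.045,-0.03,0],[0,0,0]],[[-0.045,-0.03,0],[0,0,0]],[[0,0,0],[0,0,0]],[[0,0,0],[0,0,0]]]' 0.0854
python3 - <<'E'
from m import *
s=snap("top");P=cloud(s);save(s,"t6.png")
print('top a',disc(P,.062,(.610,-.140),.032))
a=cv2.resize(s["img"][110:190,190:390],(800,320),interpolation=2)
w=snap("wrist");a=np.vstack([a,np.hstack([cv2.resize(w["img"],(373,280)),cv2.resize(s["img"],(427,280))[:, :427]])])
cv2.imwrite("pics/fin.png",a[...,::-1])
E
```

```text
clock: 31.52
tool_pos: [0.609, -0.1394, 0.0456]
eef_rot: [[-0.001, 1.0, 0.0], [1.0, 0.001, -0.0], [-0.0, 0.0, -1.0]]
force: [0.7, 0.4, -0.8]
gripper_width: 0.031
grip_force: 39.8
clock: 33.4
tool_pos: [0.489, -0.3195, 0.2264]
eef_rot: [[0.0, 1.0, 0.001], [1.0, -0.0, -0.0], [-0.0, 0.001, -1.0]]
force: [-0.0, 0.7, 0.1]
gripper_width: 0.0856
grip_force: 0.0
top a (array([ 0.6108, -0.1413]), 0.0331, 116)
```

View pics/fin.png

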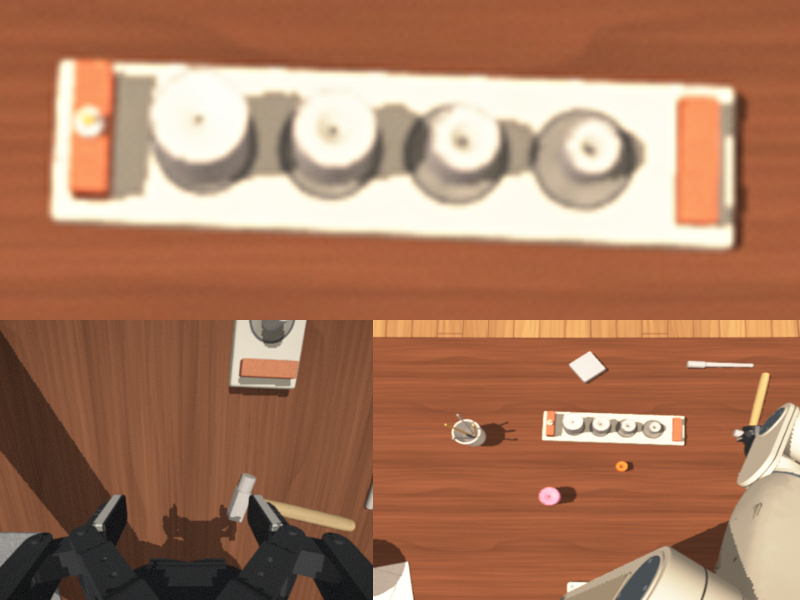

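All four flasks stand in height order, tallest by the probe block at (90,120) in the crop and shortest at (590,150) by the low brick. Measured centres agree with the marks to about 2 mm. The pot and look-alikes are untouched, and the arm is clear.

```bash
python3 -c "
from rig import job
print(job.close_job())"
```

```text
the job is handed in; nothing more can be done
None
```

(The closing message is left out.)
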